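# Put away the washing-up by kind

## Robot

A 6-joint arm with a two-finger parallel gripper is mounted at the origin on the work surface. World frame = base frame: x ahead of the robot, y to its left, z up, the work surface at z = 0. Lengths are in m, angles in degrees, forces in N, time in s.
With the tool pointing down it reaches from about 0.4 to 0.825 m from the base axis. Payload 7 kg.
Tool frame: the origin (TCP) lies midway between the tips of the shut fingers; the grasp point (between the pads) lies 19 mm behind it; z points along the fingers, y is the line along which they close (so a half turn about z gives the same grasp; the last joint's range is limited). The gripper opens to 88 mm and grips with 3 to 60 N. Pads are 19 mm wide; open, the fingers measure 130 mm over their backs; the gripper's body (78 mm by 193 mm) begins 47 mm behind the grasp point.
Start: joints at [-60.098, 20.546, 0.682, 0, -70.136, -16.507], TCP at [0.156, -0.657, 0.227] pointing down, gripper open.
Joint ranges: [-176.03, 176.03], [-82.01, 121.73], [-58.28, 71.71], [-173.87, 95.51], [-174.79, -0.11], [-173.66, 173.66]. Speed limits (degrees/s): [136.94, 136.94, 172.46, 180, 180, 180].

## Interface

Orientations are given as [roll, pitch, yaw] about the fixed x, y, z axes, in that order (R = Rz(yaw) Ry(pitch) Rx(roll)).
In Python, from plant import ctrl gives the robot as it stands. The module is installed in compiled form; this text tells all that it offers.
- The arm moves only by the tool send_rows, never from a script. Its argument "plan" is a list that holds one entry, the list of rows, each a list of 6 numbers: the shift along the tool's x, y, z in normalised numbers (1 is 500 mm), then the turn, a rotation vector about the tool's x, y, z in a scale on which 1.0 is 120 degrees. A call has 1 to 8 rows; each row is the pose to reach, as a shift and turn from the pose commanded when the call began, along the tool's axes at that moment; what a row does not reach only later rows make up. A row lasts 1/12 s, in which the tool goes at most 41.7 mm and 7.16 degrees, less where a joint would pass 70% of its speed; a pose out of reach is approached as far as the arm can. A call with a gripper value outside its range is refused whole. "fingers" is the opening, from 0 (shut) to 1 (fully open), set as the call begins (left out, the last holds). The fingers move at their own pace and stop on an object; the grip force is fixed at half the most. Time passes only in rows, so rows that repeat a pose let the fingers close. It gives the time, the measured TCP pose, the force, the opening and the grip force at its end, in the units of the state.
- ctrl.get_obs(): the state, without advancing time (a new reading comes with each control period).
- ctrl.snapshot(name): name is "scene" or "top" or "wrist"; returns a dict with "img" (384x512x3 uint8, red, green, blue), "K" (3x3 intrinsics, pixels), "pose" (4x4, takes a point from camera to world coordinates). Camera axes: x right, y down, z forward; pixel columns grow to the right and rows downward; lengths in m; the calibration is good to about 2 mm. The wrist camera is an equidistant fisheye: a pixel r from the principal point sees the ray r / f radians off the axis. A picture is of the moment at which its call begins. There is no depth.
- ctrl.close_job(): hands the job in; it is judged then, once.
The state is a dict: "clock": time; "joint_pos": joint angles; "qvel": joint speeds; "tau": joint torques, N m; "tool_pos": TCP position; "orientation": TCP orientation; "force": force on the tool from outside, world axes, zero at the start; "moment": the same for the moment, N m; "opening": finger opening in m; "gripper_force": force on a finger pad.
Only numpy, scipy, OpenCV 4.12 (cv2) and the standard library are available. Lean on these libraries where they do the work, as an engineer would, in place of code of your own. Each camera call takes 0.05 s, during which the arm holds its last target. There are 200 camera calls.

## Task

Clear the counter after the washing-up: stand both espresso cups in the white drip tray, put the palm brush and the block of soap in the green caddy, and the purple-capped spice jar in the wooden tray beside the jar that already stands there. Everything ends the same way up as it is now, resting flat on the floor of its tray; leave the black-capped jar and the pepper mill where they stand.

Things in the scene. Friction and masses are not known exactly. Their poses are not given: they have to be found in the camera images.
- blue_cup: Blue ceramic espresso cup, open at the top, no handle: outside diameter 60 mm at the rim, tapering evenly to 48 mm at the foot, 62 mm tall, 0.14 kg, standing upright on the counter. Origin: centre of its underside; z up its axis.
- orange_cup: Orange ceramic espresso cup, open at the top, no handle: outside diameter 60 mm at the rim, tapering evenly to 48 mm at the foot, 62 mm tall, 0.14 kg, standing upright on the counter. Origin: centre of its underside; z up its axis.
- brush: Palm dish-brush standing on its pale bristles: round head 64 mm across and 31 mm tall, above it a narrow neck and a red cylindrical knob 34 mm across from 44 to 68 mm above the underside (grip it here). 0.09 kg. Origin: centre of its underside; z up its axis.
- soap: Pale yellow block of kitchen soap, hard, 76 mm (its x) by 50 mm (its y), 36 mm tall, 0.15 kg, lying flat on the counter. Origin: centre of its underside; z up.
- jar: Brown spice jar with PURPLE cap, closed, 46 mm in diameter, 90 mm tall (cap: the top 20 mm; waist at 66 to 70 mm), 0.15 kg, standing on the counter. Origin: centre of its underside; z up its axis.
- cup_tray: WHITE plastic drip tray, for cups. Fixed. 200 x 110 mm outside, long along its x; walls 5 mm thick, so 190 x 100 mm inside; inner floor 5 mm above the counter, rim 14 mm above it. Origin: centre of its underside, on the counter; z up.
- caddy: LIME GREEN plastic caddy tray, for washing-up things. Fixed. 200 x 110 mm outside, long along its x; walls 5 mm thick, so 190 x 100 mm inside; inner floor 5 mm above the counter, rim 14 mm above it. Origin: centre of its underside, on the counter; z up.
- spice_tray: BROWN WOODEN tray, for spice jars. Fixed. 200 x 110 mm outside, long along its x; walls 5 mm thick, so 190 x 100 mm inside; inner floor 5 mm above the counter, rim 14 mm above it. Origin: centre of its underside, on the counter; z up. The black-capped jar stands in the half towards its own -x, 45 to 62 mm from the middle; the half towards its own +x is free.
- old_jar: Bystander: olive-coloured spice jar with BLACK cap, already standing in the wooden tray; same size as the purple-capped jar (46 mm in diameter, 90 mm tall). Leave it there. Origin: centre of its underside; z up.
- mill: Bystander: dark wooden pepper mill, 46 mm across at the foot, 100 mm tall, standing on the counter among the things. Leave it where it is. Origin: centre of its underside; z up.

How it is judged (in metres and radians):
At the end, for the whole second after the job is handed in: Cups in the white tray, brush and soap in the green, both jars in the wooden one: each at rest on the tray floor (within 4 mm), centre inside the walls, same way up, within 0.12 rad of upright. Black-capped jar moved under 25 mm, pepper mill under 30 mm and upright (x of blue_cup in the frame of cup_tray between -0.085 and 0.085 m and y of blue_cup in the frame of cup_tray between -0.048 and 0.048 m and z of blue_cup in the frame of cup_tray between 0.001 and 0.009 m and angle between each of blue_cup, orange_cup, brush, soap, jar, old_jar, mill's own z axis and vertical below 0.12 rad and linear speed of each of blue_cup, orange_cup, brush, soap, jar, old_jar below 0.02 m/s and angular speed of each of blue_cup, orange_cup, brush, soap, jar, old_jar below 0.2 rad/s and x of orange_cup in the frame of cup_tray between -0.085 and 0.085 m and y of orange_cup in the frame of cup_tray between -0.048 and 0.048 m and z of orange_cup in the frame of cup_tray between 0.001 and 0.009 m and x of brush in the frame of caddy between -0.085 and 0.085 m and y of brush in the frame of caddy between -0.048 and 0.048 m and z of brush in the frame of caddy between 0.001 and 0.009 m and x of soap in the frame of caddy between -0.085 and 0.085 m and y of soap in the frame of caddy between -0.048 and 0.048 m and z of soap in the frame of caddy between 0.001 and 0.009 m and x of jar in the frame of spice_tray between -0.085 and 0.085 m and y of jar in the frame of spice_tray between -0.048 and 0.048 m and z of jar in the frame of spice_tray between 0.001 and 0.009 m and x of old_jar in the frame of spice_tray between -0.085 and 0.085 m and y of old_jar in the frame of spice_tray between -0.048 and 0.048 m and z of old_jar in the frame of spice_tray between 0.001 and 0.009 m and distance of mill from where it was at the start of the episode below 0.03 m and distance of old_jar from where it was at the start of the episode below 0.025 m); the robot touches nothing.
It fails at once if the pepper mill or the black-capped jar is knocked over (angle between any of mill, old_jar's own z axis and vertical above 0.6 rad).
It also fails if it takes over 122 s, if anything falls off the work surface, if the arm or the gripper's body presses on something with over 40 N, if the wrist force passes 120 N, or if a joint passes its speed limit or range.

## Working session

There is one attempt and no reset: what is moved stays moved. The work goes in short steps, Python scripts to look and compute and a tool call to move; the robot and the scene stay as the last step left them, time stands still between calls to the robot, and variables do not carry over. Pictures are saved under pics/ and viewed, at most 14 in all, crops included, and the job is handed in when it is done.

Besides the shell and the picture viewer there is one more tool, called after "Request:" in YAML: its name, and indented under it one key for each argument. send_rows: Moves the arm, as the interface text tells. Its arguments: {"type":"object","properties":{"plan":{"type":"array","items":{"type":"array","items":{"type":"array","items":{"type":"number"}}}},"fingers":{"type":"number"}},"required":["plan"]}

```bash
mkdir -p pics; python3 - <<'E'
from plant import ctrl
import cv2,numpy as np
for n in("top","scene"):
    s=ctrl.snapshot(n); cv2.imwrite(f"pics/{n}0.png",s["img"][:,:,::-1]); print(n,s["K"].round(1).tolist(),s["pose"].round(3).tolist())
o=ctrl.get_obs(); print(o)
E
```

```text
top [[457.8, 0.0, 256.7], [0.0, 457.8, 189.2], [0.0, 0.0, 1.0]] [[0.022, -0.994, 0.107, 0.42], [-1.0, -0.024, -0.018, 0.022], [0.021, -0.106, -0.994, 1.191], [0.0, 0.0, 0.0, 1.0]]
scene [[478.2, 0.0, 252.3], [0.0, 478.2, 190.4], [0.0, 0.0, 1.0]] [[0.251, 0.599, -0.76, 1.574], [0.968, -0.142, 0.208, -0.28], [0.017, -0.788, -0.616, 0.862], [0.0, 0.0, 0.0, 1.0]]
{'clock': 0.1, 'joint_pos': array([-6.00987211e+01,  2.05846129e+01,  6.41385617e-01, -1.89083926e-02,
       -7.01355150e+01, -1.65083590e+01]), 'qvel': array([-0.05625669, -0.00179444,  0.10525696,  0.07729255,  0.00632043,
       -0.04140443]), 'tau': array([-2.02228017e-03, -5.84162629e+01,  2.93756121e+01,  7.01556757e+00,
        1.02402279e-02, -8.35417563e-05]), 'tool_pos': array([ 0.15625447, -0.65623421,  0.22576132]), 'orientation': array([ 1.79919452e+02, -5.33353751e-03, -1.66613514e+02]), 'force': array([0.76477494, 0.01854344, 0.20130411]), 'moment': array([ 0.00449972, -0.02324455,  0.01711937]), 'gripper_force': 0.0, 'opening': 0.087783202054917}
```

View pics/top0.png

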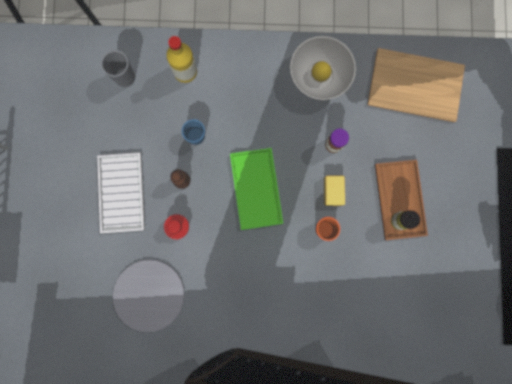

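View pics/scene0.png

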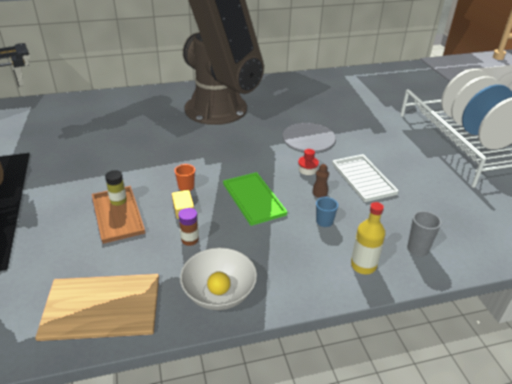

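The top view shows the white tray at (121,192), caddy (257,189), wooden tray (401,199), blue cup (193,132), mill (180,178), brush (176,227), soap (335,191), orange cup (328,229), purple cap (339,138) and black cap (410,218). The scene view agrees with it.

```bash
cat > h.py <<'E'
from plant import ctrl
import cv2,numpy as np
from scipy.spatial.transform import Rotation as R
def ray(s,uv,z):
    uv=np.atleast_2d(np.float32(uv)); d=np.c_[uv,np.ones(len(uv))]@np.linalg.inv(s["K"]).T@s["pose"][:3,:3].T
    c=s["pose"][:3,3]; return (c+d*((z-c[2])/d[:,2])[:,None])[:,:2]
def mask(s,lo,hi,roi):
    hsv=cv2.cvtColor(s["img"],cv2.COLOR_RGB2HSV); m=cv2.inRange(hsv,lo,hi); k=np.zeros_like(m); x0,y0,x1,y1=roi; k[y0:y1,x0:x1]=255
    cs,_=cv2.findContours(m&k,cv2.RETR_EXTERNAL,cv2.CHAIN_APPROX_NONE); return max(cs,key=cv2.contourArea)[:,0]
def step(x,y,z,yaw):
    """row taking the commanded pose (approx. measured) to a down-pointing pose; cm, deg in tool axes"""
    o=ctrl.get_obs(); A=R.from_euler('xyz',o["orientation"],degrees=True); B=R.from_euler('xyz',[180,0,yaw],degrees=True)
    return np.r_[A.inv().apply(np.array([x,y,z])-o["tool_pos"])*100,(A.inv()*B).as_rotvec(degrees=True)].round(2)
E
python3 - <<'E'
from h import *
s=ctrl.snapshot("top")
T={"white":((0,0,150),(179,50,255),(90,145,150,240),.014),"caddy":((40,120,40),(75,255,255),(220,140,295,240),.014),
"wood":((4,70,60),(20,255,255),(370,150,435,245),.014),"soap":((22,80,80),(35,255,255),(315,165,360,215),.036),
"blue":((98,90,30),(118,255,255),(175,112,215,150),.058),"orange":((3,120,60),(16,255,255),(308,212,350,245),.058),
"brush":((0,150,60),(179,255,255),(158,205,198,245),.04),"jar":((125,80,40),(150,255,255),(322,120,360,160),.08),
"old":((0,0,0),(179,255,45),(395,205,425,232),.08),"mill":((0,40,0),(20,255,90),(165,162,195,195),.06)}
for n,(lo,hi,roi,z) in T.items():
    c=mask(s,lo,hi,roi); p=ray(s,c,z); h=cv2.convexHull(p.astype(np.float32)*1000)
    (cx,cy),(w,hh),a=cv2.minAreaRect(h); b=cv2.boxPoints(((cx,cy),(w,hh),a)); e=[b[1]-b[0],b[2]-b[1]]; L=max(e,key=np.linalg.norm)
    M=cv2.moments(h); print(n,"pix",c.mean(0).round(),"rect",round(cx),round(cy),"size",sorted((round(w),round(hh))),"long dir",round(np.degrees(np.arctan2(L[1],L[0]))%180,1),"cen",round(M['m10']/M['m00']),round(M['m01']/M['m00']))
E
```

```text
white pix [120. 193.] rect 529 352 size [113, 204] long dir 5.4 cen 529 352
caddy pix [256. 189.] rect 549 2 size [107, 199] long dir 9.9 cen 549 2
wood pix [401. 199.] rect 530 -374 size [111, 200] long dir 7.5 cen 530 -374
soap pix [334. 190.] rect 547 -196 size [51, 77] long dir 0.4 cen 547 -196
blue pix [193. 131.] rect 683 165 size [50, 59] long dir 2.0 cen 684 164
orange pix [327. 228.] rect 449 -176 size [54, 57] long dir 91.3 cen 449 -176
brush pix [176. 226.] rect 445 200 size [52, 55] long dir 91.3 cen 445 200
jar pix [339. 137.] rect 674 -200 size [44, 47] long dir 136.2 cen 673 -200
old pix [406. 224.] rect 463 -365 size [5, 7] long dir 91.3 cen 462 -365
mill pix [180. 179.] rect 563 192 size [37, 48] long dir 46.6 cen 563 193
```

```bash
cat >> h.py <<'E'
def legs(wps):
    """print row and row count for each leg of a chain of world poses (x,y,z m, yaw)"""
    o=ctrl.get_obs(); p=o["tool_pos"]; A=R.from_euler('xyz',o["orientation"],degrees=True); print(round(o["clock"],1),p.round(4),o["orientation"].round(1),o["opening"].round(3))
    for x,y,z,yaw in wps:
        q=np.array([x,y,z]); B=R.from_euler('xyz',[180,0,yaw],degrees=True); r=(A.inv()*B).as_rotvec(degrees=True); d=A.inv().apply(q-p)*100
        print((x,y,z,yaw),"row",d.round(1),r.round(1),"n",round(max(np.linalg.norm(d)/4.17,np.linalg.norm(r)/7.16),1)); p,A=q,B
E
python3 - <<'E'
from h import *
legs([(.40,-.44,.225,-173),(.58,-.29,.225,-173),(.674,-.2,.16,-173),(.674,-.2,.033,-173)])
E
```

```text
Traceback (most recent call last):
  File "h.py", line 16, in legs
    o=ctrl.get_obs(); p=o["tool_pos"]; A=R.from_euler('xyz',o["orientation"],degrees=True); print(round(o["clock"],1),p.round(4),o["orientation"].round(1),o["opening"].round(3))
                                                                                                                                                           ^^^^^^^^^^^^^^^^^^
AttributeError: 'float' object has no attribute 'round'
```

```bash
sed -i 's/o\["opening"\].round(3)/round(o["opening"],3)/' h.py
python3 - <<'E'
from h import *
legs([(.40,-.44,.225,-173),(.58,-.29,.225,-173),(.674,-.2,.16,-173),(.674,-.2,.033,-173)])
E
```

```text
0.1 [ 0.1563 -0.6563  0.2258] [ 179.9   -0.  -166.6] 0.087
(0.4, -0.44, 0.225, -173) row [-28.7  15.4   0.1] [ 0.1 -0.   6.4] n 7.8
(0.58, -0.29, 0.225, -173) row [-19.7  12.7   0. ] [0. 0. 0.] n 5.6
(0.674, -0.2, 0.16, -173) row [-10.4   7.8   6.5] [0. 0. 0.] n 3.5
(0.674, -0.2, 0.033, -173) row [ 0.  -0.  12.7] [0. 0. 0.] n 3.0
```

Units first: shifts go in shares of 500 mm and turns go in shares of 120 degrees. So -28.7 cm / 50 = -0.574, 15.4 cm / 50 = 0.308, 6.4 degrees / 120 = 0.0533.

Request:
send_rows:
  plan:
    - [[-0.574,0.308,0,0,0,0.0533],[-0.574,0.308,0,0,0,0.0533],[-0.574,0.308,0,0,0,0.0533],[-0.574,0.308,0,0,0,0.0533],[-0.574,0.308,0,0,0,0.0533],[-0.574,0.308,0,0,0,0.0533],[-0.574,0.308,0,0,0,0.0533],[-0.574,0.308,0,0,0,0.0533]]
  fingers: 1

```text
clock: 0.82
tool_pos: [0.4015, -0.4382, 0.2265]
orientation: [180.0, 0.0, -173.0]
force: [-0.6, -0.8, -0.7]
opening: 0.0877
gripper_force: 0.0
```

Converted, -30.1 cm / 50 = -0.602, 20.5 cm / 50 = 0.41.

Request:
send_rows:
  plan:
    - [[-0.602,0.41,0.1,0,0,0],[-0.602,0.41,0.1,0,0,0],[-0.602,0.41,0.1,0,0,0],[-0.602,0.41,0.1,0,0,0],[-0.602,0.41,0.1,0,0,0],[-0.602,0.41,0.1,0,0,0],[-0.602,0.41,0.1,0,0,0],[-0.602,0.41,0.1,0,0,0]]

```text
clock: 1.48
tool_pos: [0.6493, -0.2208, 0.1808]
orientation: [180.0, -0.0, -173.0]
force: [0.3, -0.8, 0.3]
opening: 0.088
gripper_force: 0.0
```

```bash
python3 - <<'E'
from h import *
legs([(.674,-.2,.16,-173),(.674,-.2,.033,-173)])
s=ctrl.snapshot("wrist"); cv2.imwrite("pics/w1.png",s["img"][:,:,::-1]); print(s["K"].round(1).tolist(), s["pose"].round(3).tolist())
E
```

```text
1.5 [ 0.6493 -0.2208  0.1808] [ 180.   -0. -173.] 0.088
(0.674, -0.2, 0.16, -173) row [-2.7  1.8  2.1] [ 0. -0.  0.] n 0.9
(0.674, -0.2, 0.033, -173) row [ 0.  -0.  12.7] [0. 0. 0.] n 3.0
[[297.3, 0.0, 256.2], [0.0, 297.3, 188.2], [0.0, 0.0, 1.0]] [[-0.121, 0.949, 0.292, 0.57], [0.993, 0.116, 0.036, -0.229], [0.0, 0.294, -0.956, 0.341], [0.0, 0.0, 0.0, 1.0]]
```

View pics/w1.png

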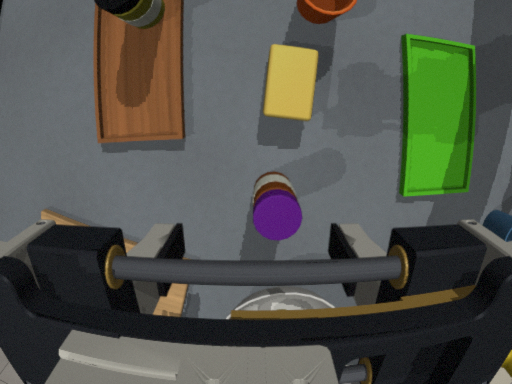

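The wrist view shows the purple cap at (277,214), between the fingers at (165,265) and (355,265). I'll cast that ray as a check.

```bash
cat >> h.py <<'E'
def wray(s,uv,z):
    K=s["K"]; P=s["pose"]; v=np.float64(uv)-[K[0,2],K[1,2]]; r=np.linalg.norm(v); t=r/K[0,0]
    d=P[:3,:3]@np.r_[np.sin(t)*v/r,np.cos(t)]; c=P[:3,3]; return (c+d*(z-c[2])/d[2])[:2].round(4)
E
python3 - <<'E'
from h import *
s=ctrl.snapshot("wrist")
print("jar",wray(s,(277,214),.09),"soap",wray(s,(294,76),.036))
E
```

```text
jar [ 0.672 -0.194] soap [ 0.5454 -0.1906]
```

Converted, 14.8 cm / 50 = 0.296, 12 cm / 50 = 0.24.

Request:
send_rows:
  plan:
    - [[-0.054,0.04,0.08,0,0,0],[-0.054,0.04,0.08,0,0,0],[-0.054,0.04,0.16,0,0,0],[-0.054,0.04,0.24,0,0,0],[-0.054,0.04,0.296,0,0,0],[-0.054,0.04,0.296,0,0,0]]

```text
clock: 2.08
tool_pos: [0.6674, -0.199, 0.026]
orientation: [179.8, -0.6, -173.1]
force: [-0.8, -0.4, -0.8]
opening: 0.0878
gripper_force: 0.0
```

Request:
send_rows:
  plan:
    - [[0,0,0,0,0,0],[0,0,0,0,0,0],[0,0,0,0,0,0],[0,0,0,0,0,0],[0,0,0,0,0,0],[0,0,0,0,0,0],[0,0,0,0,0,0],[0,0,0,0,0,0]]
  fingers: 0

```text
clock: 2.75
tool_pos: [0.6728, -0.1994, 0.034]
orientation: [-180.0, 0.0, -173.0]
force: [-0.7, 0.5, 5.5]
opening: 0.0457
gripper_force: 30.0
```

```bash
python3 - <<'E'
from h import *
legs([(.674,-.2,.14,-173),(.580,-.367,.14,-172.5),(.580,-.367,.039,-172.5)])
E
```

```text
2.8 [ 0.6728 -0.1994  0.034 ] [-180.    0. -173.] 0.046
(0.674, -0.2, 0.14, -173) row [ -0.1  -0.1 -10.6] [-0.  0.  0.] n 2.5
(0.58, -0.367, 0.14, -172.5) row [ 11.4 -15.4  -0. ] [ 0.   0.  -0.5] n 4.6
(0.58, -0.367, 0.039, -172.5) row [ 0.  -0.  10.1] [0. 0. 0.] n 2.4
```

Converted, -10.6 cm / 50 = -0.212, -9.5 cm / 50 = -0.19.

Request:
send_rows:
  plan:
    - [[0,0,-0.04,0,0,0],[0,0,-0.08,0,0,0],[0,0,-0.14,0,0,0],[0,0,-0.19,0,0,0],[0,0,-0.212,0,0,0],[0,0,-0.212,0,0,0],[0,0,-0.212,0,0,0]]

```text
clock: 3.33
tool_pos: [0.6723, -0.1992, 0.139]
orientation: [180.0, 0.0, -173.0]
force: [-0.5, -0.2, -2.9]
opening: 0.0458
gripper_force: 30.0
```

Converted, -15.4 cm / 50 = -0.308, -13.9 cm / 50 = -0.278.

Request:
send_rows:
  plan:
    - [[0.022,-0.03,0,0,0,0],[0.066,-0.09,0,0,0,0],[0.114,-0.154,0,0,0,0],[0.162,-0.218,0,0,0,0],[0.206,-0.278,0,0,0,0],[0.228,-0.308,0,0,0,0],[0.228,-0.308,0,0,0,0],[0.228,-0.308,0,0,0,0]]

```text
clock: 4.0
tool_pos: [0.576, -0.3672, 0.1369]
orientation: [179.9, -0.2, -173.2]
force: [1.2, 0.6, -2.1]
opening: 0.0457
gripper_force: 30.0
```

```bash
python3 - <<'E'
from h import *
s=ctrl.snapshot("wrist"); cv2.imwrite("pics/w2.png",s["img"][:,:,::-1])
legs([(.580,-.367,.039,-173)])
E
```

```text
4.0 [ 0.5768 -0.3664  0.1373] [ 1.799e+02 -1.000e-01 -1.731e+02] 0.046
(0.58, -0.367, 0.039, -173) row [-0.3 -0.1  9.8] [ 0.1 -0.1 -0.1] n 2.4
```

View pics/w2.png

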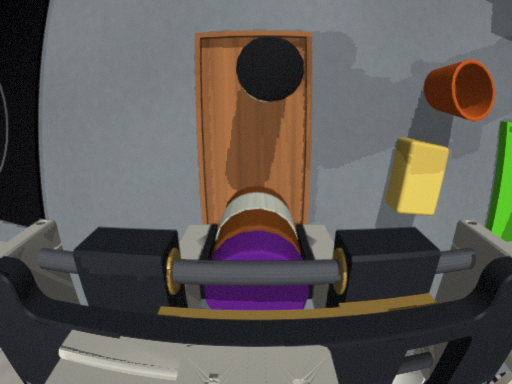

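The jar hangs upright at (258,260), centred across the tray, with the old jar clear at (270,68). Next I lower it and release.

Request:
send_rows:
  plan:
    - [[0,0,0.04,0,0,0],[0,0,0.08,0,0,0],[0,0,0.12,0,0,0],[0,0,0.16,0,0,0],[0,0,0.184,0,0,0],[0,0,0.194,0,0,0],[0,0,0.198,0,0,0],[0,0,0.198,0,0,0]]

```text
clock: 4.72
tool_pos: [0.5786, -0.3658, 0.0402]
orientation: [-180.0, -0.0, -173.0]
force: [0.1, 0.2, -0.6]
opening: 0.0455
gripper_force: 30.0
```

Request:
send_rows:
  plan:
    - [[0,0,0,0,0,0],[0,0,0,0,0,0],[0,0,0,0,0,0]]

```text
clock: 4.97
tool_pos: [0.5786, -0.3663, 0.0411]
orientation: [-180.0, 0.1, -173.0]
force: [-0.1, -0.0, -1.3]
opening: 0.0459
gripper_force: 30.0
```

Converted, 0.1 cm / 50 = 0.002.

Request:
send_rows:
  plan:
    - [[0,0,0.002,0,0,0],[0,0,0.002,0,0,0]]

```text
clock: 5.13
tool_pos: [0.5782, -0.3662, 0.0395]
orientation: [-180.0, 0.0, -173.0]
force: [0.2, -0.5, -1.3]
opening: 0.0456
gripper_force: 30.0
```

Request:
send_rows:
  plan:
    - [[0,0,0,0,0,0],[0,0,0,0,0,0],[0,0,0,0,0,0],[0,0,0,0,0,0],[0,0,0,0,0,0],[0,0,0,0,0,0]]
  fingers: 1

```text
clock: 5.63
tool_pos: [0.5781, -0.3662, 0.0393]
orientation: [-180.0, 0.0, -173.0]
force: [-0.1, -0.6, 0.1]
opening: 0.0797
gripper_force: 0.0
```

Request:
send_rows:
  plan:
    - [[0,0,-0.04,0,0,0],[0,0,-0.08,0,0,0],[0,0,-0.14,0,0,0],[0,0,-0.2,0,0,0],[0,0,-0.24,0,0,0],[0,0,-0.24,0,0,0],[0,0,-0.24,0,0,0]]

```text
clock: 6.22
tool_pos: [0.5788, -0.3664, 0.1609]
orientation: [-179.9, 0.2, -173.0]
force: [-0.9, -0.6, -1.1]
opening: 0.0876
gripper_force: 0.0
```

Request:
send_rows:
  plan:
    - [[0.03,0.06,0,0,0,0],[0.07,0.14,0,0,0,0],[0.11,0.21,0,0,0,0],[0.15,0.29,0,0,0,0],[0.19,0.37,0,0,0,0],[0.212,0.408,0,0,0,0],[0.212,0.408,0,0,0,0],[0.212,0.408,0,0,0,0]]

```text
clock: 6.88
tool_pos: [0.447, -0.1755, 0.1589]
orientation: [180.0, -0.0, -172.9]
force: [0.7, -0.1, 0.5]
opening: 0.0875
gripper_force: 0.0
```

```bash
python3 - <<'E'
from h import *
s=ctrl.snapshot("wrist"); cv2.imwrite("pics/w3.png",s["img"][:,:,::-1])
legs([(.449,-.175,.12,-173),(.449,-.175,.026,-173),(.449,-.175,.15,-173),(.467,.1,.15,-173),(.484,.348,.15,-174.6),(.484,.348,.031,-174.6)])
E
```

```text
6.9 [ 0.4479 -0.1762  0.159 ] [-180.    -0.  -172.9] 0.088
(0.449, -0.175, 0.12, -173) row [-0.1  0.1  3.9] [-0.  -0.   0.1] n 0.9
(0.449, -0.175, 0.026, -173) row [ 0.  -0.   9.4] [0. 0. 0.] n 2.3
(0.449, -0.175, 0.15, -173) row [  0.    0.  -12.4] [0. 0. 0.] n 3.0
(0.467, 0.1, 0.15, -173) row [-5.1 27.1  0. ] [0. 0. 0.] n 6.6
(0.484, 0.348, 0.15, -174.6) row [-4.7 24.4  0. ] [-0.  -0.   1.6] n 6.0
(0.484, 0.348, 0.031, -174.6) row [-0.  -0.  11.9] [0. 0. 0.] n 2.9
```

View pics/w3.png

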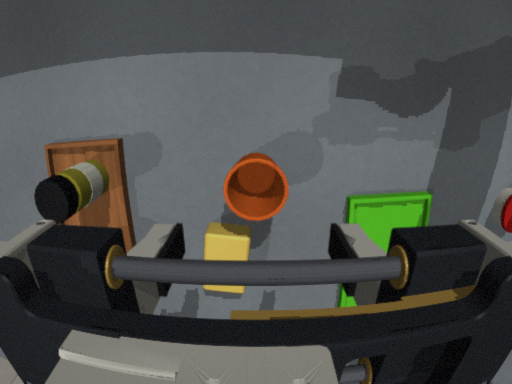

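The orange rim sits at (256,188), midway between the fingers. I'll descend, grip and lift.

Converted, 13.1 cm / 50 = 0.262, 12.7 cm / 50 = 0.254.

Request:
send_rows:
  plan:
    - [[0,0,0.04,0,0,0],[0,0,0.09,0,0,0],[0,0,0.14,0,0,0],[0,0,0.19,0,0,0],[0,0,0.23,0,0,0],[0,0,0.254,0,0,0],[0,0,0.262,0,0,0],[0,0,0.262,0,0,0]]

```text
clock: 7.6
tool_pos: [0.4474, -0.1773, 0.0266]
orientation: [180.0, -0.2, -173.1]
force: [-0.1, -0.2, -0.1]
opening: 0.0878
gripper_force: 0.0
```

Request:
send_rows:
  plan:
    - [[0,0,0,0,0,0],[0,0,0,0,0,0],[0,0,0,0,0,0],[0,0,0,0,0,0],[0,0,0,0,0,0],[0,0,0,0,0,0],[0,0,0,0,0,0]]
  fingers: 0

```text
clock: 8.18
tool_pos: [0.4485, -0.1765, 0.0288]
orientation: [-180.0, 0.1, -173.0]
force: [-1.0, 2.4, 5.1]
opening: 0.0582
gripper_force: 30.0
```

Converted, -12.4 cm / 50 = -0.248, -10.5 cm / 50 = -0.21.

Request:
send_rows:
  plan:
    - [[0,0,-0.02,0,0,0],[0,0,-0.06,0,0,0],[0,0,-0.11,0,0,0],[0,0,-0.16,0,0,0],[0,0,-0.21,0,0,0],[0,0,-0.248,0,0,0],[0,0,-0.248,0,0,0],[0,0,-0.248,0,0,0]]

```text
clock: 8.85
tool_pos: [0.4484, -0.1765, 0.1529]
orientation: [180.0, 0.1, -173.0]
force: [-0.4, -0.2, -2.8]
opening: 0.0584
gripper_force: 30.0
```

Converted, 30.5 cm / 50 = 0.61, -2.8 cm / 50 = -0.056.

Request:
send_rows:
  plan:
    - [[-0.01,0.05,0,0,0,0],[-0.026,0.13,0,0,0,0],[-0.04,0.21,0,0,0,0],[-0.056,0.29,0,0,0,0],[-0.07,0.37,0,0,0,0],[-0.086,0.45,0,0,0,0],[-0.1,0.53,0,0,0,0],[-0.116,0.61,0,0,0,0]]

```text
clock: 9.52
tool_pos: [0.4671, 0.1347, 0.1508]
orientation: [-180.0, -0.1, -173.0]
force: [1.9, -0.8, -1.6]
opening: 0.0579
gripper_force: 30.0
```

Converted, 21.2 cm / 50 = 0.424, -1.6 cm / 50 = -0.032, 1.6 degrees / 120 = 0.0133.

Request:
send_rows:
  plan:
    - [[-0.016,0.08,0,0,0,0.0042],[-0.032,0.16,0,0,0,0.0083],[-0.046,0.24,0,0,0,0.0133],[-0.06,0.32,0,0,0,0.0133],[-0.074,0.38,0,0,0,0.0133],[-0.082,0.424,0,0,0,0.0133],[-0.082,0.424,0,0,0,0.0133],[-0.082,0.424,0,0,0,0.0133]]

```text
clock: 10.18
tool_pos: [0.4823, 0.349, 0.1497]
orientation: [-179.8, -0.2, -174.5]
force: [-0.2, -0.5, -1.3]
opening: 0.0584
gripper_force: 30.0
```

```bash
python3 - <<'E'
from h import *
legs([(.484,.348,.15,-174.6),(.484,.348,.035,-174.6)])
s=ctrl.snapshot("wrist"); cv2.imwrite("pics/w4.png",s["img"][:,:,::-1])
E
```

```text
10.2 [0.4823 0.349  0.1497] [-179.8   -0.2 -174.5] 0.058
(0.484, 0.348, 0.15, -174.6) row [-0.2 -0.1 -0. ] [-0.2 -0.2  0.1] n 0.0
(0.484, 0.348, 0.035, -174.6) row [-0.  -0.  11.5] [0. 0. 0.] n 2.8
```

View pics/w4.png

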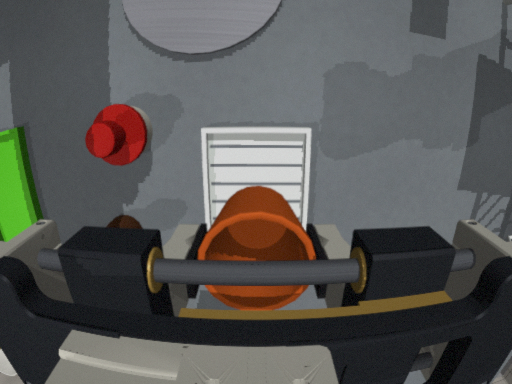

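The orange cup hangs upright and centred over the white tray, whose walls are at columns 205 and 308. The brush is at (115,135). I'll lower the cup.

Converted, 11.7 cm / 50 = 0.234, 11.3 cm / 50 = 0.226.

Request:
send_rows:
  plan:
    - [[0,0,0.04,0,0,0],[0,0,0.09,0,0,0],[0,0,0.14,0,0,0],[0,0,0.18,0,0,0],[0,0,0.21,0,0,0],[0,0,0.226,0,0,0],[0,0,0.234,0,0,0],[0,0,0.234,0,0,0]]

```text
clock: 10.9
tool_pos: [0.4833, 0.3476, 0.0349]
orientation: [-179.9, -0.0, -174.6]
force: [0.9, 0.0, -1.2]
opening: 0.0582
gripper_force: 30.0
```

Converted, 0.1 cm / 50 = 0.002.

Request:
send_rows:
  plan:
    - [[0,0,0.002,0,0,0],[0,0,0.002,0,0,0]]

```text
clock: 11.07
tool_pos: [0.4838, 0.3489, 0.0349]
orientation: [179.9, 0.1, -174.6]
force: [-0.5, 1.1, -2.0]
opening: 0.0583
gripper_force: 30.0
```

Request:
send_rows:
  plan:
    - [[0,0,0,0,0,0],[0,0,0,0,0,0],[0,0,0,0,0,0],[0,0,0,0,0,0],[0,0,0,0,0,0],[0,0,0,0,0,0]]
  fingers: 1

```text
clock: 11.57
tool_pos: [0.4834, 0.3487, 0.0344]
orientation: [180.0, 0.0, -174.6]
force: [-0.5, -0.5, -0.1]
opening: 0.0866
gripper_force: 0.0
```

Converted, -12.5 cm / 50 = -0.25, -12 cm / 50 = -0.24.

Request:
send_rows:
  plan:
    - [[0,0,-0.02,0,0,0],[0,0,-0.06,0,0,0],[0,0,-0.12,0,0,0],[0,0,-0.18,0,0,0],[0,0,-0.24,0,0,0],[0,0,-0.25,0,0,0],[0,0,-0.25,0,0,0]]

```text
clock: 12.15
tool_pos: [0.4845, 0.3498, 0.1628]
orientation: [179.8, 0.2, -174.6]
force: [1.4, 0.2, -0.7]
opening: 0.0876
gripper_force: 0.0
```

Converted, -20.1 cm / 50 = -0.402, -19.5 cm / 50 = -0.39.

Request:
send_rows:
  plan:
    - [[-0.04,-0.04,0,0,0,0],[-0.09,-0.1,0,0,0,0],[-0.14,-0.16,0,0,0,0],[-0.2,-0.22,0,0,0,0],[-0.26,-0.28,0,0,0,0],[-0.31,-0.34,0,0,0,0],[-0.35,-0.39,0,0,0,0],[-0.362,-0.402,0,0,0,0]]

```text
clock: 12.82
tool_pos: [0.6843, 0.1613, 0.1571]
orientation: [-179.9, -0.1, -174.8]
force: [-0.8, 0.2, -0.2]
opening: 0.0879
gripper_force: 0.0
```

```bash
python3 - <<'E'
from h import *
s=ctrl.snapshot("wrist"); cv2.imwrite("pics/w5.png",s["img"][:,:,::-1])
legs([(.683,.165,.155,-174.6)])
E
```

```text
12.9 [0.6841 0.1617 0.157 ] [-1.799e+02 -1.000e-01 -1.748e+02] 0.088
(0.683, 0.165, 0.155, -174.6) row [0.1 0.3 0.2] [-0.1 -0.1 -0.2] n 0.1
```

View pics/w5.png

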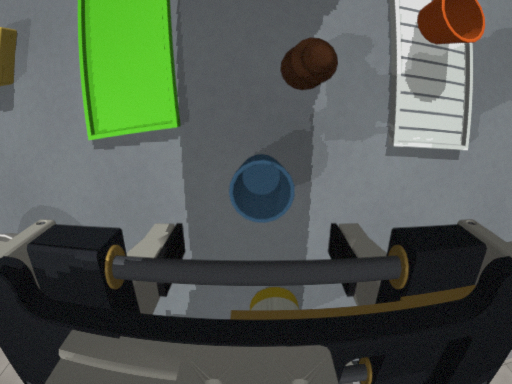

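The blue rim is at (262,190), midway between the fingers, and the mill is clear at (310,63).

Converted, 12.9 cm / 50 = 0.258, 12.5 cm / 50 = 0.25.

Request:
send_rows:
  plan:
    - [[0,0.002,0.04,0,0,0],[0,0.002,0.09,0,0,0],[0,0.002,0.14,0,0,0],[0,0.002,0.19,0,0,0],[0,0.002,0.23,0,0,0],[0,0.002,0.25,0,0,0],[0,0.002,0.258,0,0,0],[0,0.002,0.258,0,0,0]]

```text
clock: 13.53
tool_pos: [0.6816, 0.1666, 0.0292]
orientation: [-180.0, -0.1, -174.6]
force: [-0.4, -0.5, -0.2]
opening: 0.0876
gripper_force: 0.0
```

Request:
send_rows:
  plan:
    - [[0,0,0,0,0,0],[0,0,0,0,0,0],[0,0,0,0,0,0],[0,0,0,0,0,0],[0,0,0,0,0,0],[0,0,0,0,0,0],[0,0,0,0,0,0]]
  fingers: 0

```text
clock: 14.12
tool_pos: [0.6829, 0.1665, 0.0311]
orientation: [180.0, 0.1, -174.6]
force: [-0.7, -1.2, 4.8]
opening: 0.0585
gripper_force: 30.0
```

Converted, -12.4 cm / 50 = -0.248, -10.5 cm / 50 = -0.21.

Request:
send_rows:
  plan:
    - [[0,0,-0.02,0,0,0],[0,0,-0.06,0,0,0],[0,0,-0.11,0,0,0],[0,0,-0.16,0,0,0],[0,0,-0.21,0,0,0],[0,0,-0.248,0,0,0],[0,0,-0.248,0,0,0],[0,0,-0.248,0,0,0]]

```text
clock: 14.78
tool_pos: [0.6826, 0.1669, 0.1558]
orientation: [179.9, 0.1, -174.6]
force: [-0.2, 0.3, -3.3]
opening: 0.059
gripper_force: 30.0
```

```bash
python3 - <<'E'
from h import *
legs([(.574,.356,.155,-174.6)])
E
```

```text
14.8 [0.6826 0.1669 0.1558] [ 1.799e+02  1.000e-01 -1.746e+02] 0.059
(0.574, 0.356, 0.155, -174.6) row [ 9.  19.8  0.1] [ 0.1  0.1 -0. ] n 5.2
```

Converted, 19.8 cm / 50 = 0.396, 11.9 cm / 50 = 0.238.

Request:
send_rows:
  plan:
    - [[0.02,0.044,0,0,0,0],[0.048,0.104,0,0,0,0],[0.078,0.17,0,0,0,0],[0.108,0.238,0,0,0,0],[0.138,0.304,0,0,0,0],[0.164,0.36,0,0,0,0],[0.18,0.396,0,0,0,0],[0.18,0.396,0,0,0,0]]

```text
clock: 15.45
tool_pos: [0.5713, 0.3582, 0.1526]
orientation: [-180.0, -0.1, -174.4]
force: [-0.0, 0.1, -2.8]
opening: 0.0588
gripper_force: 30.0
```

Converted, 8 cm / 50 = 0.16, 7 cm / 50 = 0.14.

Request:
send_rows:
  plan:
    - [[0,0,0.04,0,0,0],[0,0,0.08,0,0,0],[0,0,0.12,0,0,0],[0,0,0.14,0,0,0],[0,0,0.16,0,0,0],[0,0,0.16,0,0,0],[0,0,0.16,0,0,0]]

```text
clock: 16.03
tool_pos: [0.5743, 0.3548, 0.0739]
orientation: [-180.0, -0.0, -174.6]
force: [-0.4, 0.5, -1.1]
opening: 0.0586
gripper_force: 30.0
```

```bash
python3 - <<'E'
from h import *
legs([(.574,.356,.037,-174.6)])
E
```

```text
16.0 [0.5743 0.3548 0.0739] [-180.    -0.  -174.6] 0.059
(0.574, 0.356, 0.037, -174.6) row [0.  0.1 3.7] [-0. -0. -0.] n 0.9
```

Converted, 3.8 cm / 50 = 0.076, 3.5 cm / 50 = 0.07.

Request:
send_rows:
  plan:
    - [[0,0,0.03,0,0,0],[0,0,0.054,0,0,0],[0,0,0.07,0,0,0],[0,0,0.076,0,0,0],[0,0,0.076,0,0,0],[0,0,0.076,0,0,0]]

```text
clock: 16.53
tool_pos: [0.5744, 0.3553, 0.0365]
orientation: [180.0, 0.0, -174.6]
force: [0.0, -0.9, -2.5]
opening: 0.0588
gripper_force: 30.0
```

Request:
send_rows:
  plan:
    - [[0,0,0,0,0,0],[0,0,0,0,0,0],[0,0,0,0,0,0],[0,0,0,0,0,0],[0,0,0,0,0,0],[0,0,0,0,0,0]]
  fingers: 1

```text
clock: 17.03
tool_pos: [0.5742, 0.3552, 0.0364]
orientation: [180.0, 0.0, -174.6]
force: [1.2, -0.0, -0.4]
opening: 0.0864
gripper_force: 0.0
```

Request:
send_rows:
  plan:
    - [[0,0,-0.02,0,0,0],[0,0,-0.06,0,0,0],[0,0,-0.12,0,0,0],[0,0,-0.18,0,0,0],[0,0,-0.24,0,0,0],[0,0,-0.25,0,0,0],[0,0,-0.25,0,0,0]]

```text
clock: 17.62
tool_pos: [0.5755, 0.3563, 0.1655]
orientation: [179.8, 0.3, -174.6]
force: [0.2, -0.5, 0.4]
opening: 0.0876
gripper_force: 0.0
```

Converted, 14.3 cm / 50 = 0.286, -14.2 cm / 50 = -0.284.

Request:
send_rows:
  plan:
    - [[0.03,-0.03,0,0,0,0],[0.08,-0.08,0,0,0,0],[0.134,-0.134,0,0,0,0],[0.188,-0.188,0,0,0,0],[0.24,-0.24,0,0,0,0],[0.28,-0.278,0,0,0,0],[0.286,-0.284,0,0,0,0],[0.286,-0.284,0,0,0,0]]

```text
clock: 18.28
tool_pos: [0.4439, 0.1989, 0.1613]
orientation: [180.0, -0.0, -174.6]
force: [0.4, 0.7, 0.4]
opening: 0.0876
gripper_force: 0.0
```

```bash
python3 - <<'E'
from h import *
s=ctrl.snapshot("wrist"); cv2.imwrite("pics/w6.png",s["img"][:,:,::-1])
legs([(.445,.2,.155,-174.6)])
E
```

```text
18.3 [0.445  0.2001 0.1614] [ 180.     0.  -174.6] 0.088
(0.445, 0.2, 0.155, -174.6) row [ 0.  -0.   0.6] [ 0.  0. -0.] n 0.2
```

View pics/w6.png

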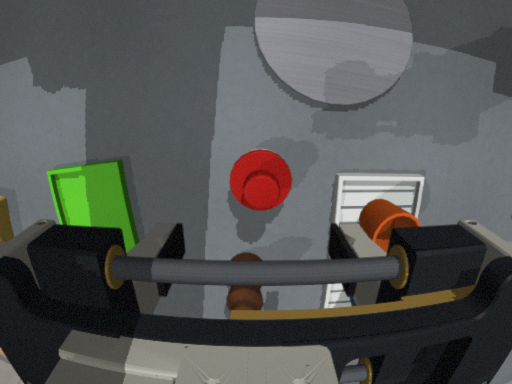

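The knob top is at (262,190), midway between the fingers. The mill is at (245,285), 0.12 m beyond.

```bash
python3 - <<'E'
from h import *
s=ctrl.snapshot("wrist"); print(wray(s,(262,190),.068), wray(s,(261,181),.031))
E
```

```text
[0.4441 0.2065] [0.4462 0.2064]
```

Converted, 12.4 cm / 50 = 0.248, 12 cm / 50 = 0.24.

Request:
send_rows:
  plan:
    - [[0,0.004,0.04,0,0,0],[0,0.004,0.09,0,0,0],[0,0.004,0.14,0,0,0],[0,0.004,0.18,0,0,0],[0,0.004,0.22,0,0,0],[0,0.004,0.24,0,0,0],[0,0.004,0.248,0,0,0],[0,0.004,0.248,0,0,0]]

```text
clock: 19.05
tool_pos: [0.4449, 0.2025, 0.0357]
orientation: [-179.9, -0.1, -174.6]
force: [-0.2, 0.1, -0.0]
opening: 0.0874
gripper_force: 0.0
```

Request:
send_rows:
  plan:
    - [[0,0,0,0,0,0],[0,0,0,0,0,0],[0,0,0,0,0,0],[0,0,0,0,0,0],[0,0,0,0,0,0],[0,0,0,0,0,0],[0,0,0,0,0,0],[0,0,0,0,0,0]]
  fingers: 0

```text
clock: 19.72
tool_pos: [0.445, 0.2024, 0.0374]
orientation: [180.0, 0.0, -174.6]
force: [-0.2, -0.9, -0.1]
opening: 0.0399
gripper_force: 0.0
```

Request:
send_rows:
  plan:
    - [[0,0,-0.02,0,0,0],[0,0,-0.06,0,0,0],[0,0,-0.11,0,0,0],[0,0,-0.16,0,0,0],[0,0,-0.19,0,0,0],[0,0,-0.2,0,0,0],[0,0,-0.2,0,0,0],[0,0,-0.2,0,0,0]]

```text
clock: 20.38
tool_pos: [0.4445, 0.2021, 0.1365]
orientation: [-180.0, -0.0, -174.6]
force: [0.0, -0.5, 0.4]
opening: 0.0332
gripper_force: 30.0
```

```bash
python3 - <<'E'
from h import *
legs([(.5,-.007,.135,-170)])
E
```

```text
20.4 [0.4445 0.2021 0.1365] [-180.    -0.  -174.6] 0.033
(0.5, -0.007, 0.135, -170) row [ -3.6 -21.3   0.2] [-0.  -0.  -4.6] n 5.2
```

The fingers closed late, during the lift, so I'll look at the grasp.

```bash
python3 - <<'E'
from h import *
w=ctrl.snapshot("wrist")["img"]; s=ctrl.snapshot("scene")["img"]
a=cv2.resize(w[120:330,130:400],(400,311)); b=cv2.resize(s[90:220,240:400],(400,325))[:311]
cv2.imwrite("pics/w7.png",np.hstack([a,b])[:,:,::-1])
E
```

```text
(no output)
```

View pics/w7.png

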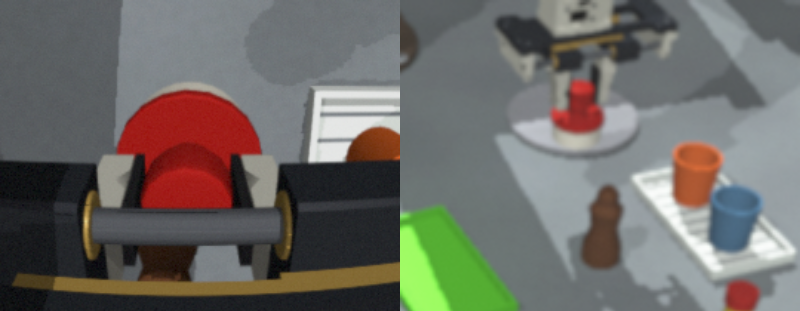

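The brush hangs upright with the pads on its knob, and both cups stand in the white tray. I'll carry it to the caddy and lower by feel.

Converted, -21.3 cm / 50 = -0.426, -3.6 cm / 50 = -0.072, -4.6 degrees / 120 = -0.0383.

Request:
send_rows:
  plan:
    - [[-0.008,-0.04,0,0,0,-0.0083],[-0.018,-0.11,0,0,0,-0.0167],[-0.032,-0.186,0,0,0,-0.025],[-0.044,-0.264,0,0,0,-0.0333],[-0.056,-0.34,0,0,0,-0.0383],[-0.068,-0.404,0,0,0,-0.0383],[-0.072,-0.426,0,0,0,-0.0383],[-0.072,-0.426,0,0,0,-0.0383]]

```text
clock: 21.15
tool_pos: [0.5004, -0.0089, 0.1357]
orientation: [-180.0, -0.2, -170.2]
force: [0.2, -0.4, -1.0]
opening: 0.0337
gripper_force: 30.0
```

Converted, 7.5 cm / 50 = 0.15, 7 cm / 50 = 0.14.

Request:
send_rows:
  plan:
    - [[0,0,0.04,0,0,0],[0,0,0.08,0,0,0],[0,0,0.12,0,0,0],[0,0,0.14,0,0,0],[0,0,0.15,0,0,0],[0,0,0.15,0,0,0],[0,0,0.15,0,0,0],[0,0,0.15,0,0,0]]

```text
clock: 21.82
tool_pos: [0.5015, -0.0059, 0.0631]
orientation: [180.0, 0.1, -170.0]
force: [0.2, 0.7, -1.0]
opening: 0.0331
gripper_force: 30.0
```

Converted, 0.6 cm / 50 = 0.012, 0.3 cm / 50 = 0.006.

Request:
send_rows:
  plan:
    - [[0,0,0.006,0,0,0],[0,0,0.012,0,0,0],[0,0,0.012,0,0,0],[0,0,0.012,0,0,0]]

```text
clock: 22.15
tool_pos: [0.5007, -0.0064, 0.0563]
orientation: [180.0, 0.0, -170.0]
force: [0.2, -0.1, 0.1]
opening: 0.0332
gripper_force: 30.0
```

Converted, 0.3 cm / 50 = 0.006, 0.2 cm / 50 = 0.004.

Request:
send_rows:
  plan:
    - [[0,0,0.004,0,0,0],[0,0,0.006,0,0,0],[0,0,0.006,0,0,0],[0,0,0.006,0,0,0]]

```text
clock: 22.48
tool_pos: [0.5007, -0.0064, 0.0531]
orientation: [-180.0, -0.0, -170.0]
force: [0.5, -0.2, -0.8]
opening: 0.0334
gripper_force: 30.0
```

Converted, 0.3 cm / 50 = 0.006, 0.2 cm / 50 = 0.004.

Request:
send_rows:
  plan:
    - [[0,0,0.004,0,0,0],[0,0,0.006,0,0,0],[0,0,0.006,0,0,0],[0,0,0.006,0,0,0]]

```text
clock: 22.82
tool_pos: [0.5007, -0.0064, 0.0501]
orientation: [-180.0, -0.0, -170.0]
force: [-0.4, -0.4, -0.2]
opening: 0.0333
gripper_force: 30.0
```

Converted, 0.2 cm / 50 = 0.004.

Request:
send_rows:
  plan:
    - [[0,0,0.004,0,0,0],[0,0,0.004,0,0,0],[0,0,0.004,0,0,0]]

```text
clock: 23.07
tool_pos: [0.5013, -0.006, 0.0486]
orientation: [180.0, 0.1, -170.0]
force: [-0.8, 1.3, 4.3]
opening: 0.0332
gripper_force: 30.0
```

Converted, 0.2 cm / 50 = 0.004.

Request:
send_rows:
  plan:
    - [[0,0,0.004,0,0,0],[0,0,0.004,0,0,0],[0,0,0.004,0,0,0]]

```text
clock: 23.32
tool_pos: [0.502, -0.0054, 0.0478]
orientation: [180.0, 0.2, -169.9]
force: [-5.9, 5.0, 17.0]
opening: 0.0331
gripper_force: 30.0
```

Converted, -0.3 cm / 50 = -0.006.

Request:
send_rows:
  plan:
    - [[0,0,-0.006,0,0,0],[0,0,-0.006,0,0,0],[0,0,-0.006,0,0,0]]

```text
clock: 23.57
tool_pos: [0.5006, -0.0064, 0.0491]
orientation: [180.0, -0.0, -170.0]
force: [0.4, 0.4, -0.8]
opening: 0.033
gripper_force: 30.0
```

Request:
send_rows:
  plan:
    - [[0,0,0,0,0,0],[0,0,0,0,0,0],[0,0,0,0,0,0],[0,0,0,0,0,0],[0,0,0,0,0,0],[0,0,0,0,0,0],[0,0,0,0,0,0],[0,0,0,0,0,0]]
  fingers: 1

```text
clock: 24.23
tool_pos: [0.5008, -0.0063, 0.0492]
orientation: [-180.0, -0.0, -170.0]
force: [-0.4, -0.3, -0.6]
opening: 0.0809
gripper_force: 0.0
```

Converted, -9.5 cm / 50 = -0.19, -8 cm / 50 = -0.16.

Request:
send_rows:
  plan:
    - [[0,0,-0.02,0,0,0],[0,0,-0.06,0,0,0],[0,0,-0.12,0,0,0],[0,0,-0.16,0,0,0],[0,0,-0.19,0,0,0],[0,0,-0.19,0,0,0],[0,0,-0.19,0,0,0]]

```text
clock: 24.82
tool_pos: [0.5013, -0.0061, 0.1457]
orientation: [180.0, 0.2, -170.0]
force: [-1.0, -0.9, -0.4]
opening: 0.0876
gripper_force: 0.0
```

Converted, -19.3 cm / 50 = -0.386, -18.8 cm / 50 = -0.376, 9.6 degrees / 120 = 0.08.

Request:
send_rows:
  plan:
    - [[-0.002,-0.04,0,0,0,0.0167],[-0.008,-0.11,0,0,0,0.0333],[-0.012,-0.18,0,0,0,0.05],[-0.016,-0.26,0,0,0,0.0667],[-0.02,-0.33,0,0,0,0.08],[-0.024,-0.376,0,0,0,0.08],[-0.024,-0.386,0,0,0,0.08],[-0.024,-0.386,0,0,0,0.08]]

```text
clock: 25.48
tool_pos: [0.5454, -0.1958, 0.1428]
orientation: [180.0, -0.1, -179.8]
force: [-0.4, 0.5, -0.8]
opening: 0.0877
gripper_force: 0.0
```

```bash
python3 - <<'E'
from h import *
s=ctrl.snapshot("wrist"); cv2.imwrite("pics/w8.png",s["img"][:,:,::-1])
legs([(.547,-.194,.014,-179.6)])
E
```

```text
25.5 [ 0.5453 -0.1947  0.1431] [ 1.800e+02 -1.000e-01 -1.797e+02] 0.088
(0.547, -0.194, 0.014, -179.6) row [-0.2  0.1 12.9] [ 0.  -0.1 -0.1] n 3.1
```

View pics/w8.png

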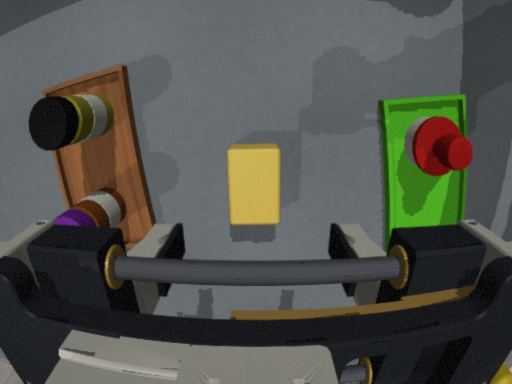

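The soap is at (254,184), square between the fingers. The brush stands upright in the caddy, and both jars stand in the wooden tray.

Converted, 12.8 cm / 50 = 0.256, 12.5 cm / 50 = 0.25.

Request:
send_rows:
  plan:
    - [[-0.002,0,0.04,0,0,0],[-0.002,0,0.09,0,0,0],[-0.002,0,0.14,0,0,0],[-0.002,0,0.19,0,0,0],[-0.002,0,0.23,0,0,0],[-0.002,0,0.25,0,0,0],[-0.002,0,0.256,0,0,0],[-0.002,0,0.256,0,0,0]]

```text
clock: 26.2
tool_pos: [0.5469, -0.1935, 0.016]
orientation: [-180.0, -0.1, -179.5]
force: [0.4, -0.1, 1.5]
opening: 0.0877
gripper_force: 0.0
```

Request:
send_rows:
  plan:
    - [[0,0,0,0,0,0],[0,0,0,0,0,0],[0,0,0,0,0,0],[0,0,0,0,0,0],[0,0,0,0,0,0],[0,0,0,0,0,0],[0,0,0,0,0,0],[0,0,0,0,0,0]]
  fingers: 0

```text
clock: 26.87
tool_pos: [0.5473, -0.1945, 0.0166]
orientation: [-180.0, 0.0, -179.6]
force: [-1.3, -1.0, 4.7]
opening: 0.05
gripper_force: 30.0
```

Converted, -11 cm / 50 = -0.22, -10.5 cm / 50 = -0.21.

Request:
send_rows:
  plan:
    - [[0,0,-0.02,0,0,0],[0,0,-0.06,0,0,0],[0,0,-0.11,0,0,0],[0,0,-0.16,0,0,0],[0,0,-0.21,0,0,0],[0,0,-0.22,0,0,0],[0,0,-0.22,0,0,0],[0,0,-0.22,0,0,0]]

```text
clock: 27.53
tool_pos: [0.5466, -0.194, 0.1259]
orientation: [180.0, -0.0, -179.6]
force: [0.1, 0.3, -2.9]
opening: 0.0497
gripper_force: 30.0
```

```bash
python3 - <<'E'
from h import *
legs([(.592,.009,.127,-170),(.592,.009,.02,-170)])
E
```

```text
27.5 [ 0.5466 -0.194   0.1259] [ 180.    -0.  -179.6] 0.05
(0.592, 0.009, 0.127, -170) row [-4.7 20.3 -0.1] [ 0.  -0.  -9.6] n 5.0
(0.592, 0.009, 0.02, -170) row [ 0.  -0.  10.7] [0. 0. 0.] n 2.6
```

Converted, 20.3 cm / 50 = 0.406, -4.7 cm / 50 = -0.094, -9.6 degrees / 120 = -0.08.

Request:
send_rows:
  plan:
    - [[-0.01,0.04,0,0,0,-0.0167],[-0.026,0.11,0,0,0,-0.0333],[-0.044,0.186,0,0,0,-0.05],[-0.06,0.26,0,0,0,-0.0667],[-0.078,0.336,0,0,0,-0.08],[-0.09,0.39,0,0,0,-0.08],[-0.094,0.406,0,0,0,-0.08],[-0.094,0.406,0,0,0,-0.08]]

```text
clock: 28.2
tool_pos: [0.5922, 0.0111, 0.1242]
orientation: [-180.0, -0.2, -169.9]
force: [-0.3, -0.8, -1.8]
opening: 0.0498
gripper_force: 30.0
```

Converted, 9 cm / 50 = 0.18, 8.5 cm / 50 = 0.17.

Request:
send_rows:
  plan:
    - [[0,0,0.04,0,0,0],[0,0,0.08,0,0,0],[0,0,0.12,0,0,0],[0,0,0.15,0,0,0],[0,0,0.17,0,0,0],[0,0,0.18,0,0,0],[0,0,0.18,0,0,0],[0,0,0.18,0,0,0]]

```text
clock: 28.87
tool_pos: [0.5928, 0.0086, 0.0363]
orientation: [-180.0, -0.0, -170.0]
force: [-0.0, 0.2, -0.9]
opening: 0.05
gripper_force: 30.0
```

```bash
python3 - <<'E'
from h import *
legs([(.592,.009,.022,-170)])
s=ctrl.snapshot("wrist"); cv2.imwrite("pics/w9.png",s["img"][:,:,::-1])
E
```

```text
28.9 [0.5928 0.0086 0.0363] [-180.   -0. -170.] 0.05
(0.592, 0.009, 0.022, -170) row [0.1 0.  1.4] [-0. -0. -0.] n 0.3
```

View pics/w9.png

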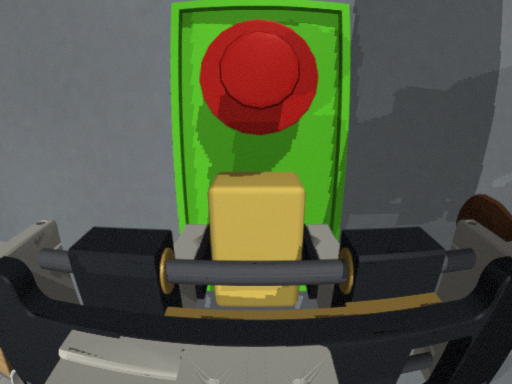

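The soap at (257,235) is centred in the caddy and clear of the brush at (259,75). I'll lower, release and retreat.

Converted, 1.4 cm / 50 = 0.028, 1.2 cm / 50 = 0.024.

Request:
send_rows:
  plan:
    - [[0,0,0.016,0,0,0],[0,0,0.024,0,0,0],[0,0,0.028,0,0,0],[0,0,0.028,0,0,0],[0,0,0.028,0,0,0]]

```text
clock: 29.33
tool_pos: [0.5927, 0.0091, 0.0222]
orientation: [-180.0, -0.0, -170.0]
force: [0.2, 0.8, -1.6]
opening: 0.0496
gripper_force: 30.0
```

Request:
send_rows:
  plan:
    - [[0,0,0,0,0,0],[0,0,0,0,0,0],[0,0,0,0,0,0],[0,0,0,0,0,0],[0,0,0,0,0,0],[0,0,0,0,0,0]]
  fingers: 1

```text
clock: 29.83
tool_pos: [0.5928, 0.009, 0.0223]
orientation: [180.0, 0.0, -170.0]
force: [0.5, -0.1, 0.6]
opening: 0.0838
gripper_force: 0.0
```

Converted, -17 cm / 50 = -0.34, -15 cm / 50 = -0.3.

Request:
send_rows:
  plan:
    - [[0,0,-0.02,0,0,0],[0,0,-0.06,0,0,0],[0,0,-0.12,0,0,0],[0,0,-0.18,0,0,0],[0,0,-0.24,0,0,0],[0,0,-0.3,0,0,0],[0,0,-0.34,0,0,0],[0,0,-0.34,0,0,0]]

```text
clock: 30.5
tool_pos: [0.5952, 0.0093, 0.1985]
orientation: [-180.0, 0.5, -170.0]
force: [0.6, 0.5, 0.1]
opening: 0.0875
gripper_force: 0.0
```

```bash
python3 - <<'E'
from h import *
s=ctrl.snapshot("top")["img"]; b=ctrl.snapshot("scene")["img"]
cv2.imwrite("pics/end.png",np.vstack([cv2.resize(s[100:260,80:440],(675,300)),cv2.resize(b[110:270,60:420],(675,300))])[:,:,::-1])
E
```

```text
(no output)
```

View pics/end.png

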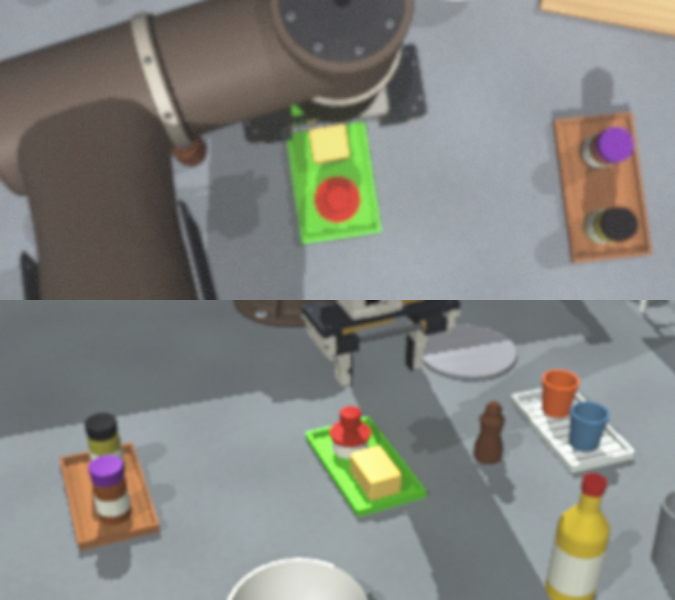

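Everything stands upright in its tray: jars at (108,490), brush and soap at (350,435) and (375,472), cups at (560,392) and (588,426). The mill at (489,433) is standing and the gripper is clear.

```bash
python3 -c "
from plant import ctrl
print(ctrl.close_job())"
```

```text
the job is handed in; nothing more can be done
None
```

I handed the job in at about 31 s of the 122 s allowed: in the last pictures all five items stand upright in their trays and the mill and black-capped jar look untouched, but the hand-in returned no verdict.

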